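Slide the drip tray home under the dish rack

ROBOT

A 7-joint arm with a two-finger parallel gripper is mounted at the origin on the work surface. World frame = base frame: x ahead of the robot, y to its left, z up, the work surface at z = 0. Lengths are in mm, angles in rad, forces in N, time in s.
With the tool pointing down it reaches from about 350 to 900 mm from the base axis. Payload 8.1 kg.
Tool frame: the origin (TCP) lies on the centre line of the jaws, within the pads' length; the fingertips stand 11 mm ahead of it and the grasp point (between the pads) lies 8 mm behind it (arm.tips_ahead is the distance from the TCP to the fingertips, in mm); z points along the fingers, y is the line along which they close (so a half turn about z gives the same grasp; the last joint's range is limited). The gripper opens to 85 mm and grips with 20 to 120 N. Pads are 22 mm wide; open, the fingers measure 114 mm over their backs; the gripper's body (76 mm by 85 mm) begins 54 mm behind the grasp point. The pads swing forward as they close: fully open they stand 13 mm farther back than shut.
Start: joints at [-1.439, 0.434, 0.025, 1.573, -0.012, 1.134, -0.075], TCP at [145.432, 607.857, 242.323] pointing down, gripper open.
Joint ranges: [-2.62, 2.62], [-0.44, 2.09], [-1.27, 1.32], [0.08, 2.57], [-1.32, 4.46], [0.12, 2], [-2.74, 2.74]. Speed limits (rad/s): [2.22, 2.22, 3.01, 3.01, 3.14, 3.14, 3.14].

INTERFACE

Orientations are given as a unit quaternion [w, x, y, z].
In Python, from station import arm gives the robot as it stands. The module is installed in compiled form; this text tells all that it offers.
- The arm moves only by the tool drive_tool, never from a script. Its arguments are lists of equal length, an entry for each row: "dp": the shift along the tool's x, y, z in mm, a list of three; "rot": the turn, a rotation vector about the tool's x, y, z in degrees, a list of three; "hand": the closure, from 0 (fully open) to 1 (shut). A call has 1 to 12 rows; each row is the pose to reach, as a shift and turn from the pose commanded when the call began, along the tool's axes at that moment; what a row does not reach only later rows make up. A row lasts 1/10 s, in which the tool goes at most 50 mm and 8.59 degrees, less where a joint would pass 70% of its speed; a pose out of reach is approached as far as the arm can. A call with a gripper value outside its range is refused whole. The fingers move at their own pace and stop on an object; the grip force is fixed at half the most. Time passes only in rows, so rows that repeat a pose let the fingers close. It gives the time, the measured TCP pose, the force, the opening and the grip force at its end, in the units of the state.
- arm.sense(): the state, without advancing time (a new reading comes with each control period).
- arm.camera(name): name is "scene" or "top"; returns a dict with "image" (480x640x3 uint8, red, green, blue), "fx", "fy", "cx", "cy" (pixels), "eye" and "rotation" of the camera in the world. Camera axes: x right, y down, z forward; pixel columns grow to the right and rows downward; lengths in mm; the calibration is good to about 2 mm. A picture is of the moment at which its call begins. There is no depth.
- arm.sign_off(): hands the job in; it is judged then, once.
The state is a dict: "clock": time; "q": joint angles; "joint_velocities": joint speeds; "tau": joint torques, N m; "tcp_pos": TCP position; "eef_rot": TCP orientation; "contact_force": force on the tool from outside, world axes, zero at the start; "moment": the same for the moment, N m; "finger_gap": opening from 0.0 (shut) to 1.0 (fully open); "grip_force": force on a finger pad.
Only numpy, scipy, OpenCV 4.12 (cv2) and the standard library are available. Lean on these libraries where they do the work, as an engineer would, in place of code of your own. Each camera call takes 0.05 s, during which the arm holds its last target. There are 200 camera calls.

TASK

Push the shallow steel drip tray across the worktop and in between the two front posts of the steel rack, far end first, until the front wall of its pan is level with the front of those posts and only its pull lip sticks out. Push gently with the fingertips, without gripping, lifting or forcing the tray and without knocking the rack, and leave everything else standing where it is.

Things in the scene. Friction and masses are not known exactly. Their poses are not given: they have to be found in the camera images.
- tray: Loose open steel drip tray, about 0.5 kg, slides under a push of 3 to 7 N. Pan 165 mm long (x), 170 mm wide (y), 28 mm high, walls 3 mm, corners rounded to 14 mm. From the rim of its -x end a flat pull lip, 120 mm wide, sticks out 50 mm. Origin: centre of the pan's underside. x points from the lip to the far end, which goes in first; z up.
- lip_front (a point): Middle of the outer face of the lip's folded-down edge (120 mm wide, from 4 to 28 mm above the worktop), 14 mm above the worktop, 132.5 mm from the tray's origin along its -x. Axes as the tray's.
- pan_front (a point): Foot of the outer face of the pan's front wall (the wall the lip sticks out from), 82.5 mm from the tray's origin along its -x. Axes as the tray's.
- rack: Fixed two-tier steel wire rack, 190 mm deep (x), 198 mm wide (y), 256 mm high, on four round posts 10 mm thick with centres at x = +-90, y = +-94 mm, so 178 mm clear between them from front to back. Wire tiers 112 and 215 mm up; below, only the posts and a thin bar along each side, 50 mm up. Origin: centre of its footprint on the worktop. x points inwards from the open front; z up.
- gap (a point): Point on the worktop midway between the two front posts, level with their front faces, 95 mm from the rack's origin along its -x. Axes as the rack's. The tray is home when pan_front lies here and the tray's x is along the rack's.
- bowl_low: Lower of two stacked shallow white ceramic bowls on the rack's lower tier, 140 mm across, 36 mm high. Origin: centre of its underside. Leave alone.
- bowl_top: Upper of the two stacked bowls, same size, nested 7 mm higher. Leave alone.
- funnel: Grey plastic funnel standing mouth down on the top tier, 92 mm across, 95 mm high. Origin: centre of its underside. Leave alone.
- stopper: Glass carafe stopper standing head down on the top tier, 48 mm across, 62 mm high. Origin: centre of its underside. Leave alone.
- tin: Chrome spice tin with a ribbed twist cap, 55 mm across, 90 mm high, standing on the worktop beside one front post of the rack. Origin: centre of its underside. Leave alone.
- pot: White ceramic salt pot with a steel cap, 60 mm across, 62 mm high, standing on the worktop beside the other front post. Origin: centre of its underside. Leave alone.
- carafe: Tall glass carafe without its stopper, 108 mm across, 222 mm high, on the worktop far from the robot. Origin: centre of its underside. Leave alone.
- beaker: White ceramic beaker without a handle, 72 mm across, 85 mm high, on the worktop to the robot's left. Origin: centre of its underside. Leave alone.

How it is judged:
By the outcome, as a careful person would: the job done as asked, in the order asked, and still so for the second after the job is handed in, with the robot touching nothing.
It also fails if it takes over 72 s, if anything falls off the work surface, if the arm or the gripper's body presses on something with over 40 N, if the wrist force passes 120 N, or if a joint passes its speed limit or range.

## Working session

There is one attempt and no reset: what is moved stays moved. The work goes in short steps, Python scripts to look and compute and a tool call to move; the robot and the scene stay as the last step left them, time stands still between calls to the robot, and variables do not carry over. Pictures are saved under pics/ and viewed, at most 10 in all, crops included, and the job is handed in when it is done.

Besides the shell and the picture viewer there is one more tool, called after "Emit:" as name(argument=value, ...) on one line, values as JSON. drive_tool: Moves the arm, as the interface text tells. Its arguments: {"type":"object","properties":{"dp":{"type":"array"},"rot":{"type":"array"},"hand":{"type":"array"}},"required":["dp","rot","hand"]}

```bash
mkdir -p pics; python3 - <<'E'
from station import arm
import cv2, json
s=arm.sense(); print({k:s[k] for k in('clock','tcp_pos','eef_rot','contact_force','finger_gap')})
for n in("scene","top"):
    c=arm.camera(n); cv2.imwrite(f"pics/{n}0.png",c["image"][:,:,::-1]); print(n,{k:c[k] for k in c if k!="image"})
E
```

```text
{'clock': 0.0, 'tcp_pos': array([145.36103034, 607.39766753, 241.54474076]), 'eef_rot': array([-2.10661709e-05,  1.17180012e-01,  9.93110412e-01, -7.43968126e-04]), 'contact_force': array([-0.52059162,  0.398637  , -0.73199336]), 'finger_gap': 0.9960313858492618}
scene {'fx': 587.417764827342, 'fy': 587.417764827342, 'cx': 327.20807628492656, 'cy': 247.37376165340632, 'eye': array([ 432.19808266, -773.59794316,  803.10468248]), 'rotation': array([-0.43787258,  0.89733571, -0.04767179,  0.02799338])}
top {'fx': 624.1831966071577, 'fy': 624.1831966071577, 'cx': 324.1170150414768, 'cy': 233.82788163368292, 'eye': array([ 319.82879451,   50.96787284, 1526.62395645]), 'rotation': array([-0.06481909,  0.71119671, -0.69756722,  0.05828978])}
```

View pics/scene0.png

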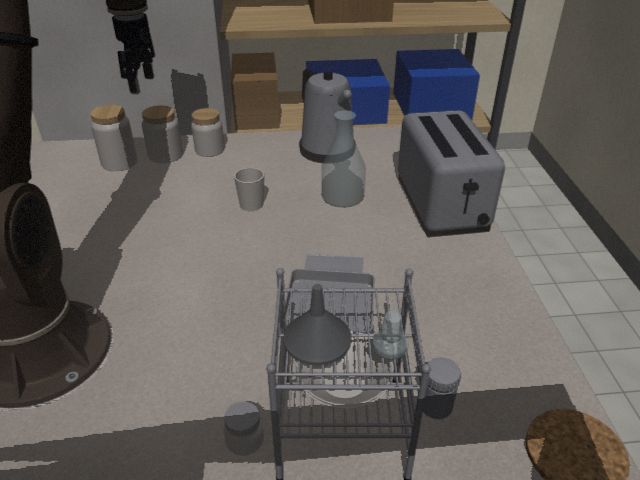

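View pics/top0.png

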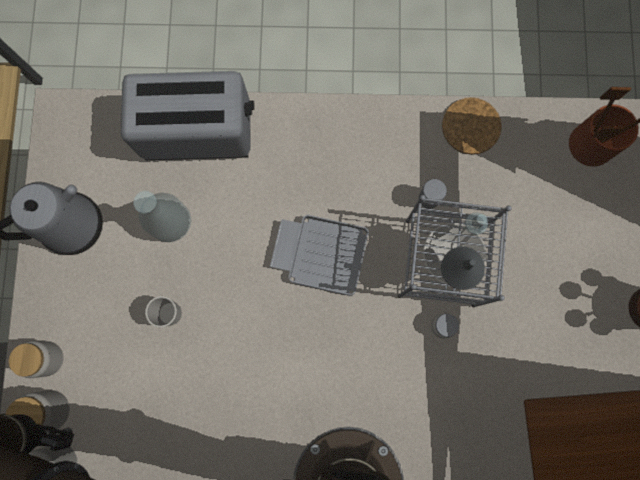

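The scene view shows the rack with its front facing away from the camera (+y) and the tray behind it, at about (333,285). In the top view the lip is at (285,245), the pan at (328,254), and the rack spans columns 400–508 and rows 198–305. The tray is turned by roughly 13° and has to travel along −y.

```bash
cat > h.py <<'E'
import numpy as np, cv2
from scipy.spatial.transform import Rotation as R
from station import arm
def rm(q): return R.from_quat([q[1],q[2],q[3],q[0]]).as_matrix()
def ray(c,uv,z):
    uv=np.atleast_2d(uv).astype(float)
    d=np.c_[(uv[:,0]-c["cx"])/c["fx"],(uv[:,1]-c["cy"])/c["fy"],np.ones(len(uv))]@rm(c["rotation"]).T
    return c["eye"]+d*((z-c["eye"][2])/d[:,2])[:,None]
def proj(c,P):
    p=(np.atleast_2d(P)-c["eye"])@rm(c["rotation"])
    return np.c_[p[:,0]/p[:,2]*c["fx"]+c["cx"],p[:,1]/p[:,2]*c["fy"]+c["cy"]]
def crop(c,x,y,w,h,k,f):
    cv2.imwrite(f,cv2.resize(c["image"][y:y+h,x:x+w,::-1],None,fx=k,fy=k,interpolation=cv2.INTER_CUBIC))
E
python3 - <<'E'
from h import *
c=arm.camera("top"); crop(c,260,170,260,150,3,"pics/t1.png")
c2=arm.camera("scene"); crop(c2,210,240,260,240,2.5,"pics/s1.png")
print(ray(c,[(285,245),(328,254),(413,200),(400,296)],0).round())
E
```

```text
[[ 559.  164.    0.]
 [ 538.   57.    0.]
 [ 679. -153.    0.]
 [ 438. -120.    0.]]
```

View pics/t1.png

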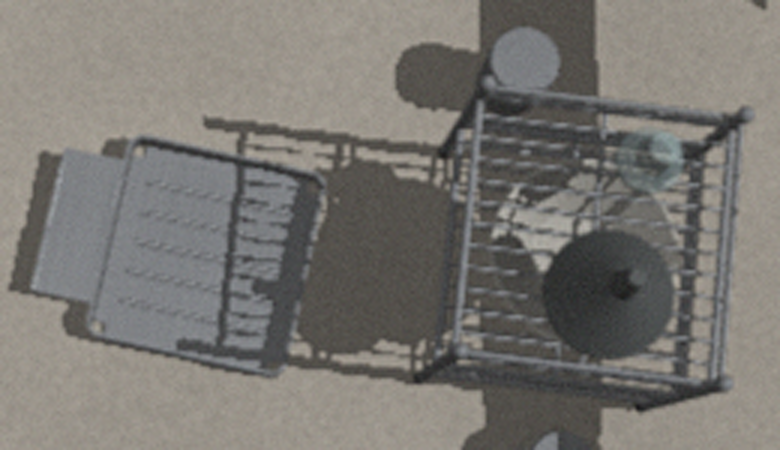

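View pics/s1.png

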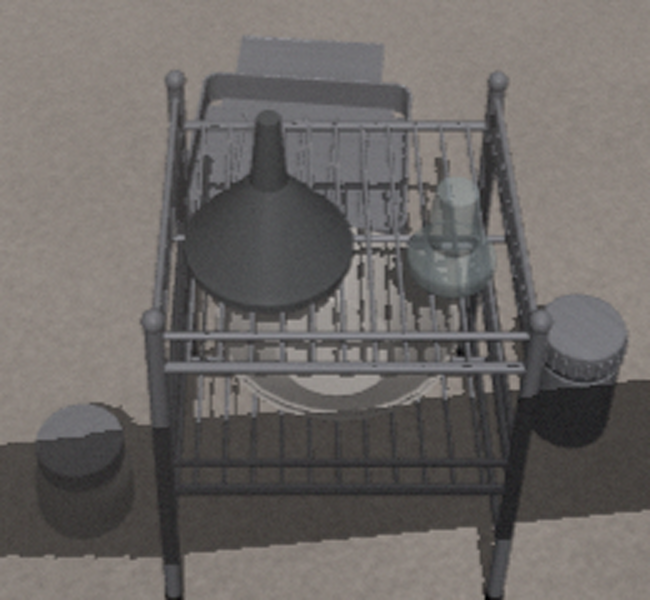

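The crops show the pan rim corners at about (137,138), (323,178), (277,374) and (90,333) in the top crop. The lip's outer corners are at (65,150) and (33,290). The rack knobs are at (489,82), (462,352), (726,383) and (746,115), with front feet near (445,152) and (420,378).

```bash
python3 - <<'E'
from h import *
c=arm.camera("top"); s=arm.camera("scene")
T=lambda p:np.array(p)/3+[260,170]; S=lambda p:np.array(p)/2.5+[210,240]
np.set_printoptions(suppress=True,precision=1)
print("rim",ray(c,T([(137,138),(323,178),(277,374),(90,333)]),28)[:,:2])
print("lip",ray(c,T([(65,150),(33,290)]),28)[:,:2])
print("knobs top FH,FL,BL,BH",ray(c,T([(489,82),(462,352),(726,383),(746,115)]),252)[:,:2])
print("feet top FH FL BL",ray(c,T([(445,152),(420,378),(640,406)]),0)[:,:2])
print("knobs scene FH FL BL BH",ray(s,S([(498,80),(175,80),(153,320),(541,320)]),252)[:,:2])
print("feet scene BL BH",ray(s,S([(173,597),(495,597)]),0)[:,:2])
print("scene lip far corners",ray(s,S([(243,37),(384,44)]),28)[:,:2])
print("scene pan lip-end rim",ray(s,S([(207,80),(409,90)]),28)[:,:2])
print("tin/pot",ray(c,T([(525,62)]),90)[:,:2],ray(s,S([(580,325)]),90)[:,:2],ray(s,S([(80,440)]),62)[:,:2])
E
```

```text
rim [[627.1 113.6]
 [596.7 -38.5]
 [436.9  -3. ]
 [466.8 147.3]]
lip [[616.  172.1]
 [500.6 194.3]]
knobs top FH,FL,BL,BH [[ 625.6 -140.3]
 [ 436.8 -120.6]
 [ 419.2 -299.1]
 [ 605.3 -318.4]]
feet top FH FL BL [[ 625.7 -141.2]
 [ 438.1 -120.3]
 [ 418.9 -298.3]]
knobs scene FH FL BL BH [[ 626.6 -141.3]
 [ 440.3 -122.5]
 [ 421.3 -300.2]
 [ 607.9 -319.5]]
feet scene BL BH [[ 420.7 -295.8]
 [ 610.  -315.8]]
scene lip far corners [[503.3 192.4]
 [620.4 171.2]]
scene pan lip-end rim [[469.5 139.5]
 [631.1 110.7]]
tin/pot [[ 681.1 -193. ]] [[ 682.9 -192.5]] [[ 370.9 -225.2]]
```

Both views agree to 2–3 mm, and the post spacing and foot/knob checks fit. My estimates so far:

| Item | Position | Yaw |
|---|---|---|
| Rack gap | (532.7, −126.2) | −96.0° |
| Tray origin | (534, 52.5) | −101.2° |

In the rack frame the tray's centre is 17 mm to −y and it is turned −5.2°. I'll first push the low-x side wall with two fingers, a little ahead of centre, which fixes both errors. Then I'll push on the lip.

```bash
cat >> h.py <<'E'
def plan(pos,yaw_y,tilt=None):
    """dp (tool axes) and rotvec (deg, tool axes) to reach pos with tool y along yaw_y deg, pointing down; tilt=(deg, about tool y)"""
    s=arm.sense(); M=rm(s["eef_rot"]); a=np.radians(yaw_y)
    y=np.array([np.cos(a),np.sin(a),0]); z=np.array([0,0,-1.]); G=np.c_[np.cross(y,z),y,z]
    if tilt: G=G@R.from_euler('y',tilt,degrees=True).as_matrix()
    rv=R.from_matrix(M.T@G).as_rotvec(degrees=True)
    print("t",s["clock"],"tcp",s["tcp_pos"].round(1),"F",s["contact_force"].round(1),"dp",(M.T@(np.array(pos)-s["tcp_pos"])).round(1),"rot",rv.round(2),"tips",arm.tips_ahead,"gap",round(s["finger_gap"],2))
E
python3 - <<'E'
from h import *
plan((408,54,150),78.8)
print(ray(arm.camera("top"),[(164,316)],10).round())
E
```

```text
t 0.3 tcp [145.4 607.7 242. ] F [-0.1 -0.2  0.6] dp [-384.2 -477.3   92.3] rot [-0.03  0.   -2.26] tips 11.0 gap 1.0
[[378. 450.  10.]]
```

Emit:
drive_tool(dp=[[-10,-12,0],[-32,-40,0],[-60,-75,0],[-90,-112,0],[-122,-150,0],[-154,-190,0],[-186,-230,0],[-218,-270,0],[-250,-310,0],[-282,-350,0],[-314,-390,0],[-344,-427,0]], rot=[[0,0,0],[0,0,0],[0,0,0],[0,0,0],[0,0,-0.5],[0,0,-1],[0,0,-1.5],[0,0,-2],[0,0,-2.26],[0,0,-2.26],[0,0,-2.26],[0,0,-2.26]], hand=[0,0.3,0.3,0.3,0.3,0.3,0.3,0.3,0.3,0.3,0.3,0.3])

```text
clock: 1.55
tcp_pos: [379.0, 115.1, 242.7]
eef_rot: [0.0, 0.097, 0.995, 0.001]
contact_force: [1.5, 1.0, -0.6]
finger_gap: 0.699
grip_force: 0.0
```

```bash
python3 -c "
from h import *
plan((412,54,18),78.8)"
```

```text
t 1.55 tcp [379.  115.1 242.7] F [ 1.5  1.  -0.6] dp [-44.1 -53.8 224.7] rot [0.07 0.04 0.01] tips 11.0 gap 0.7
```

Emit:
drive_tool(dp=[[-15,-17,10],[-30,-34,30],[-40,-46,55],[-44,-50,80],[-44,-50,105],[-44,-50,130],[-44,-50,155],[-44,-50,180],[-44,-50,200],[-44,-50,215],[-44,-50,223],[-44,-50,223]], rot=[[0,0,0],[0,0,0],[0,0,0],[0,0,0],[0,0,0],[0,0,0],[0,0,0],[0,0,0],[0,0,0],[0,0,0],[0,0,0],[0,0,0]], hand=[0.3,0.3,0.3,0.3,0.3,0.3,0.3,0.3,0.3,0.3,0.3,0.3])

```text
clock: 2.75
tcp_pos: [411.6, 59.3, 18.8]
eef_rot: [-0.001, 0.098, 0.995, -0.0]
contact_force: [-1.1, 1.4, -0.6]
finger_gap: 0.698
grip_force: 0.0
```

```bash
python3 -c "
from h import *
plan((412,54,18),78.8)
crop(arm.camera('top'),250,180,200,150,4,'pics/t2.png')"
```

```text
t 2.75 tcp [411.6  59.3  18.8] F [-1.1  1.4 -0.6] dp [-1.4 -5.1  0.8] rot [-0.03 -0.06 -0.01] tips 11.0 gap 0.7
```

View pics/t2.png

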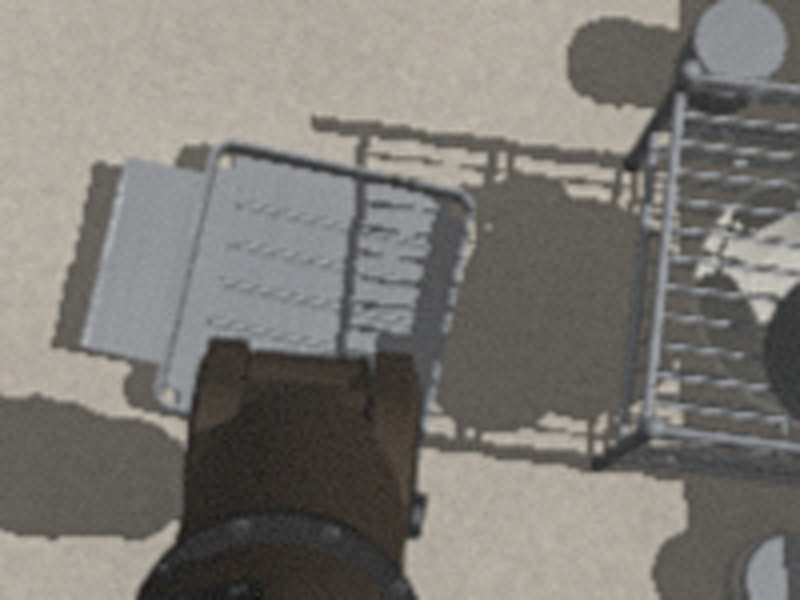

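The tray has not moved, and the arm hides its low-x side. By the numbers the fingers are 25 mm from the wall, about 17 mm ahead of centre, which is what I wanted. Now a slow side push with a small turn.

Emit:
drive_tool(dp=[[-5,0,0],[-11,0,0],[-17,0,0],[-21,0,0],[-23,0,0],[-25,0,0],[-27,-0.4,0],[-29,-0.7,0],[-31,-1.1,0],[-33,-1.4,0],[-35,-1.8,0],[-37,-2.2,0]], rot=[[0,0,0],[0,0,0],[0,0,0],[0,0,0],[0,0,0],[0,0,0],[0,0,-0.6],[0,0,-1.1],[0,0,-1.7],[0,0,-2.3],[0,0,-2.8],[0,0,-3.4]], hand=[0.3,0.3,0.3,0.3,0.3,0.3,0.3,0.3,0.3,0.3,0.3,0.3])

```text
clock: 4.0
tcp_pos: [446.0, 49.6, 19.0]
eef_rot: [-0.002, 0.068, 0.998, -0.0]
contact_force: [-5.5, 0.5, 3.6]
finger_gap: 0.703
grip_force: 2.6
```

```bash
python3 - <<'E'
from h import *
plan((450,54,18),82.2)
c=arm.camera('top'); crop(c,250,180,200,150,4,'pics/t3.png')
E
```

```text
t 4.0 tcp [446.   49.6  19. ] F [-5.5  0.5  3.6] dp [-3.4  4.9  1. ] rot [-0.05 -0.19  0.02] tips 11.0 gap 0.7
```

View pics/t3.png

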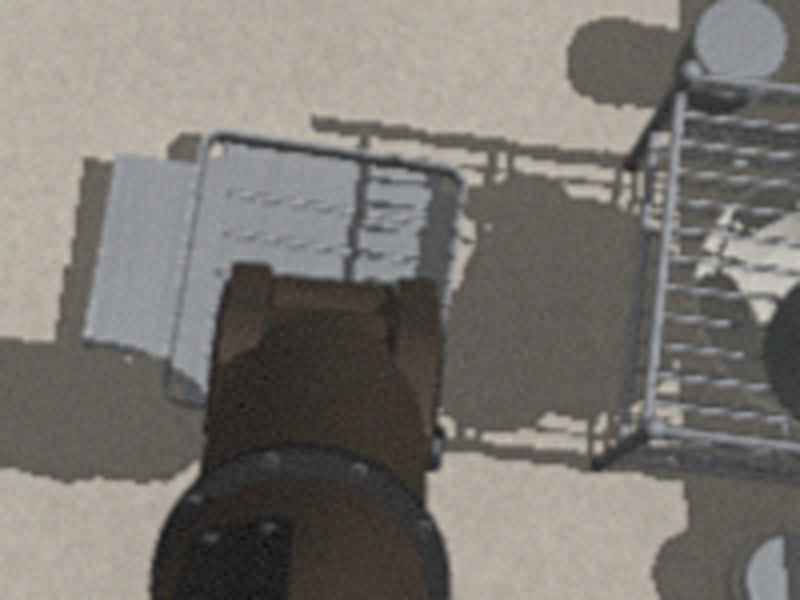

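The side push is working with about 5.5 N. The tray has moved and is turning: the lip corners are now at (118,155) and (87,342), and the upper rim runs from (230,131) to (445,165). Next I compute the rack-frame numbers.

```bash
cat >> h.py <<'E'
GAP=np.array([532.7,-126.2]); YAW=np.radians(-96.0)
def rk(p):
    d=np.atleast_2d(p)[:,:2]-GAP; return np.c_[d@[np.cos(YAW),np.sin(YAW)],d@[-np.sin(YAW),np.cos(YAW)]]
def tc(c,pts,z,o=(250,180),k=4): return rk(ray(c,np.array(pts)/k+o,z))
E
python3 - <<'E'
from h import *
c=arm.camera('top')
for n,a in(("before rim",[(225,143),(470,190)]),("before lip",[(125,160),(83,348)]),("rim",[(230,131),(445,165)]),("lip",[(118,155),(87,342)])):
    p=tc(c,a,28); d=p[1]-p[0]; print(n,p.round(1).tolist(),"mid",p.mean(0).round(1),"ang",np.degrees(np.arctan2(d[1],d[0])).round(1))
E
```

```text
before rim [[-247.0, 69.6], [-94.8, 59.0]] mid [-170.9   64.3] ang -4.0
before lip [[-306.4, 51.6], [-315.9, -66.3]] mid [-311.1   -7.3] ang -94.6
rim [[-245.0, 77.5], [-111.7, 72.6]] mid [-178.4   75. ] ang -2.1
lip [[-311.1, 54.1], [-314.0, -62.4]] mid [-312.5   -4.1] ang -91.4
```

Emit:
drive_tool(dp=[[-2,0,0],[-4,-0.3,0],[-6,-0.6,0],[-8,-0.9,0],[-9.5,-1,0],[-9.5,-1,0],[-6,0,0],[10,0,0],[25,0,0],[30,0,-30],[30,0,-70],[30,0,-110]], rot=[[0,0,-0.4],[0,0,-0.8],[0,0,-1.2],[0,0,-1.6],[0,0,-1.8],[0,0,-1.8],[0,0,-1.8],[0,0,-1.8],[0,0,-1.8],[0,0,-1.8],[0,0,-1.8],[0,0,-1.8]], hand=[0.3,0.3,0.3,0.3,0.3,0.3,0.3,0.3,0.3,0.3,0.3,0.3])

```text
clock: 5.3
tcp_pos: [417.9, 54.2, 130.6]
eef_rot: [0.0, 0.052, 0.999, -0.0]
contact_force: [1.8, 1.2, -0.1]
finger_gap: 0.7
grip_force: 0.0
```

```bash
python3 - <<'E'
from h import *
# lip pre-contact: 35 mm behind lip face, above
x=np.array([np.cos(YAW),np.sin(YAW)])
p=GAP-x*(132.5-82.5+262+40); print(p)
plan((p[0],p[1],130),174)
plan((p[0],p[1],130),-6)
c=arm.camera('top'); crop(c,250,180,200,150,4,'pics/t4.png')
E
```

```text
[569.49401907 223.87170717]
t 5.3 tcp [417.9  54.2 130.6] F [ 1.8  1.2 -0.1] dp [-133.1  184.6    0.6] rot [-2.e-02 -0.e+00 -9.e+01] tips 11.0 gap 0.7
t 5.3 tcp [417.9  54.2 130.6] F [ 1.8  1.2 -0.1] dp [-133.1  184.6    0.6] rot [-0.e+00  2.e-02  9.e+01] tips 11.0 gap 0.7
```

View pics/t4.png

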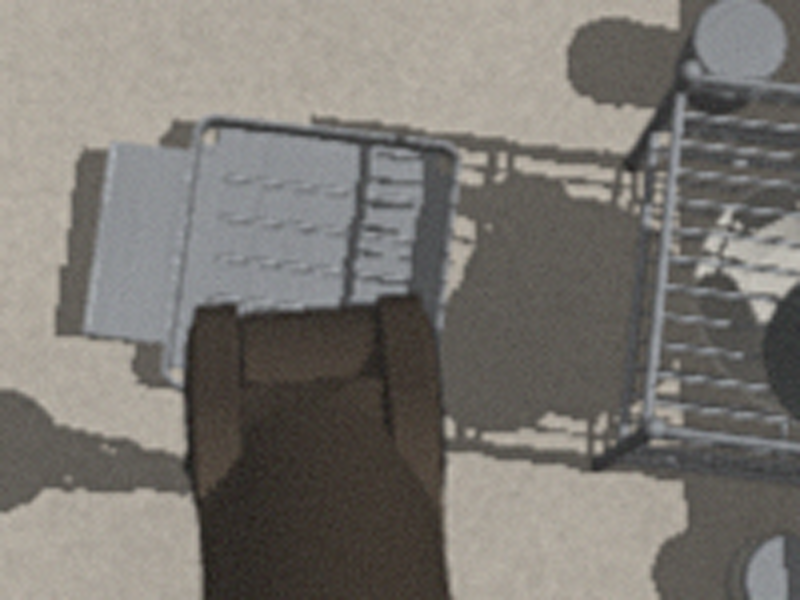

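The tray is close to aligned now: lip corners (113,144) and (86,332), upper rim from (225,120) to (440,148). The gripper is clear of it. I'll swing round behind the lip at a safe height and turn 90°.

Emit:
drive_tool(dp=[[-5,10,0],[-15,30,0],[-28,52,0],[-42,74,0],[-56,94,0],[-72,112,0],[-86,130,0],[-100,146,0],[-112,160,0],[-124,174,0],[-131,182,0],[-133,185,0]], rot=[[0,0,4],[0,0,12],[0,0,20],[0,0,28],[0,0,36],[0,0,44],[0,0,52],[0,0,60],[0,0,68],[0,0,76],[0,0,84],[0,0,90]], hand=[0.3,0.3,0.3,0.3,0.3,0.3,0.3,0.3,0.3,0.3,0.3,0.3])

```text
clock: 6.55
tcp_pos: [570.7, 225.9, 129.3]
eef_rot: [0.0, 0.744, 0.668, 0.001]
contact_force: [-1.2, -0.1, -0.5]
finger_gap: 0.701
grip_force: 0.0
```

```bash
python3 - <<'E'
from h import *
plan((569.5,224,22),-6,-20)
print(arm.sense()["q"].round(2))
c=arm.camera('top'); crop(c,230,170,200,150,4,'pics/t5.png')
E
```

```text
t 6.55 tcp [570.7 225.9 129.3] F [-1.2 -0.1 -0.5] dp [ -2.1  -1.2 107.3] rot [  0.06 -20.04  -0.24] tips 11.0 gap 0.7
[-0.95  0.62  0.75  1.77 -0.51  0.95 -0.1 ]
```

View pics/t5.png

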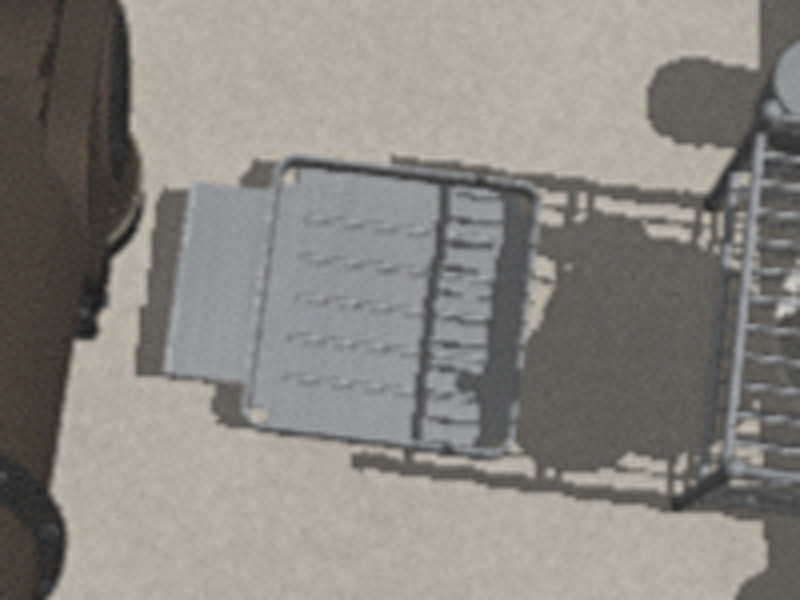

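The whole tray is visible now. The upper rim runs from (305,158) to (520,186), the lower rim from (265,428) to (490,454), and the lip corners are at (193,183) and (165,374).

```bash
python3 - <<'E'
from h import *
c=arm.camera('top')
for n,a,z in(("rimU",[(305,158),(520,186)],28),("rimL",[(265,428),(490,454)],28),("lip",[(193,183),(165,374)],28),("far",[(540,205),(517,435)],28),("front",[(276,180),(248,400)],28),("postfeet",[(710,208),(675,508)],0)):
    p=tc(c,a,z,(230,170)); d=p[1]-p[0]; print(n,p.round(1).tolist(),"mid",p.mean(0).round(1),"ang",np.degrees(np.arctan2(d[1],d[0])).round(1))
E
```

```text
rimU [[-249.1, 85.2], [-116.1, 84.0]] mid [-182.6   84.6] ang -0.5
rimL [[-251.5, -82.7], [-115.2, -81.5]] mid [-183.3  -82.1] ang 0.5
lip [[-315.2, 61.2], [-315.8, -57.7]] mid [-315.5    1.8] ang -90.3
far [[-102.6, 73.7], [-100.4, -68.1]] mid [-101.5    2.8] ang -89.1
front [[-264.9, 69.3], [-263.9, -67.1]] mid [-264.4    1.1] ang -89.6
postfeet [[3.5, 90.5], [1.2, -97.5]] mid [ 2.3 -3.5] ang -90.7
```

The tray now sits at rack y ≈ +1.5 mm with yaw ≈ 0°, and the lip front is at x = −315.5 (goal −50). Next I tilt the hand 20° away from the rack and lower it behind the lip.

Emit:
drive_tool(dp=[[0,0,5],[0,0,15],[0,0,30],[0,0,50],[0,0,70],[0,0,88],[0,0,100],[0,0,107],[0,0,109],[0,0,109]], rot=[[0,-5,0],[0,-12,0],[0,-20,0],[0,-20,0],[0,-20,0],[0,-20,0],[0,-20,0],[0,-20,0],[0,-20,0],[0,-20,0]], hand=[0.3,0.3,0.3,0.3,0.3,0.3,0.3,0.3,0.3,0.3])

```text
clock: 7.65
tcp_pos: [570.0, 224.1, 20.7]
eef_rot: [0.116, 0.732, 0.659, -0.129]
contact_force: [-1.3, -0.1, 0.5]
finger_gap: 0.698
grip_force: 0.0
```

```bash
cat >> h.py <<'E'
XR=np.array([np.cos(YAW),np.sin(YAW)]); YR=np.array([-XR[1],XR[0]])
def goal(x,y,z=20): 
    p=GAP+XR*x+YR*y; s=arm.sense(); print("rack-frame tcp",rk(s["tcp_pos"]).round(1)); plan((p[0],p[1],z),-6,-20)
E
python3 - <<'E'
from h import *
goal(-64,1.5); goal(-100,1.5)
E
```

```text
rack-frame tcp [[-352.3    0.5]]
t 7.65 tcp [570.  224.1  20.7] F [-1.3 -0.1  0.5] dp [-270.7    1.1   99.2] rot [ 0.02 -0.03 -0.01] tips 11.0 gap 0.7
rack-frame tcp [[-352.3    0.5]]
t 7.65 tcp [570.  224.1  20.7] F [-1.3 -0.1  0.5] dp [-236.8    1.1   86.9] rot [ 0.02 -0.03 -0.01] tips 11.0 gap 0.7
```

Emit:
drive_tool(dp=[[-7.5,0.5,2.7],[-15,1,5.5],[-18.8,1,6.8],[-21.6,1,7.9],[-24.4,1,8.9],[-28.2,1,10.3],[-32,1,11.6],[-35.7,1,13],[-39.5,1,14.4],[-43.2,1,15.7],[-47,1,17.1],[-50.8,1,18.5]], rot=[[0,0,0],[0,0,0],[0,0,0],[0,0,0],[0,0,0],[0,0,0],[0,0,0],[0,0,0],[0,0,0],[0,0,0],[0,0,0],[0,0,0]], hand=[0.3,0.3,0.3,0.3,0.3,0.3,0.3,0.3,0.3,0.3,0.3,0.3])

```text
clock: 8.85
tcp_pos: [565.9, 172.2, 20.7]
eef_rot: [0.116, 0.731, 0.66, -0.127]
contact_force: [0.8, 5.4, 3.6]
finger_gap: 0.695
grip_force: 3.0
```

```bash
python3 - <<'E'
from h import *
goal(-64,1.5)
E
```

```text
rack-frame tcp [[-300.2    1.8]]
t 8.85 tcp [565.9 172.2  20.7] F [0.8 5.4 3.6] dp [-222.    -0.8   80.8] rot [ 0.12 -0.16  0.07] tips 11.0 gap 0.69
```

Emit:
drive_tool(dp=[[-3.8,0,1.4],[-7.5,0,2.7],[-11.3,0,4.1],[-15,0,5.5],[-18.8,0,6.8],[-22.6,0,8.2],[-26.3,0,9.6],[-30.1,0,10.9],[-33.8,0,12.3],[-36.7,0,13.3],[-38.5,0,14],[-38.5,0,14]], rot=[[0,0,0],[0,0,0],[0,0,0],[0,0,0],[0,0,0],[0,0,0],[0,0,0],[0,0,0],[0,0,0],[0,0,0],[0,0,0],[0,0,0]], hand=[0.3,0.3,0.3,0.3,0.3,0.3,0.3,0.3,0.3,0.3,0.3,0.3])

```text
clock: 10.05
tcp_pos: [561.5, 130.7, 20.7]
eef_rot: [0.116, 0.732, 0.659, -0.128]
contact_force: [0.6, 4.0, 3.2]
finger_gap: 0.698
grip_force: 2.3
```

```bash
python3 - <<'E'
from h import *
goal(-64,1.5)
c=arm.camera('top'); crop(c,260,180,200,150,4,'pics/t6.png')
E
```

```text
rack-frame tcp [[-258.5    1.8]]
t 10.05 tcp [561.5 130.7  20.7] F [0.6 4.  3.2] dp [-182.7   -0.5   66.8] rot [ 0.1  -0.11  0.03] tips 11.0 gap 0.7
```

View pics/t6.png

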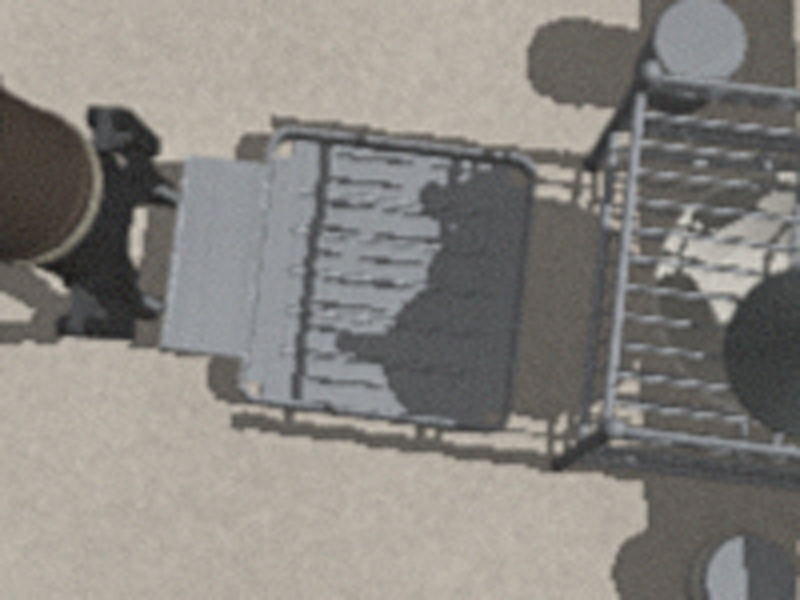

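The tray is square in front of the posts. The upper rim runs from (300,130) to (515,157), the lower rim from (255,402) to (480,428), and the lip corners are at (187,157) and (162,348). The post feet are at (592,168) and (557,467), and the fingers rest on the lip.

```bash
python3 - <<'E'
from h import *
c=arm.camera('top')
for n,a,z in(("rimU",[(300,130),(515,157)],28),("rimL",[(255,402),(480,428)],28),("lip",[(187,157),(162,348)],28),("far",[(533,175),(508,410)],28),("feet",[(596,161),(563,462)],0),("knobs",[(650,70),(613,430)],252)):
    p=tc(c,a,z,(260,180)); d=p[1]-p[0]; print(n,p.round(1).tolist(),"mid",p.mean(0).round(1),"ang",np.degrees(np.arctan2(d[1],d[0])).round(1))
E
```

```text
rimU [[-178.1, 86.4], [-45.6, 85.8]] mid [-111.8   86.1] ang -0.3
rimL [[-184.7, -82.9], [-48.7, -81.7]] mid [-116.7  -82.3] ang 0.5
lip [[-244.7, 61.1], [-244.5, -57.4]] mid [-244.6    1.9] ang -89.9
far [[-33.5, 76.0], [-33.2, -68.9]] mid [-33.4   3.6] ang -89.9
feet [[6.7, 95.3], [5.7, -93.3]] mid [6.2 1. ] ang -90.3
knobs [[3.3, 93.4], [2.9, -96.5]] mid [ 3.1 -1.6] ang -90.1
```

Pan offset from the posts is about +1–2 mm, with ±4 mm of clearance. I add a tiny trim of −0.5° yaw and −1 mm sideways while advancing.

Emit:
drive_tool(dp=[[-3.8,-0.1,1.4],[-7.5,-0.2,2.7],[-11.3,-0.3,4.1],[-15,-0.4,5.5],[-18.8,-0.5,6.8],[-22.6,-0.6,8.2],[-26.3,-0.7,9.6],[-30.1,-0.8,10.9],[-33.8,-0.9,12.3],[-36.7,-1,13.3],[-38.5,-1,14],[-38.5,-1,14]], rot=[[0.03,0,0.1],[0.06,0,0.2],[0.1,0,0.3],[0.14,0,0.4],[0.17,0,0.47],[0.17,0,0.47],[0.17,0,0.47],[0.17,0,0.47],[0.17,0,0.47],[0.17,0,0.47],[0.17,0,0.47],[0.17,0,0.47]], hand=[0.3,0.3,0.3,0.3,0.3,0.3,0.3,0.3,0.3,0.3,0.3,0.3])

```text
clock: 11.35
tcp_pos: [555.8, 89.3, 20.5]
eef_rot: [0.116, 0.735, 0.656, -0.129]
contact_force: [1.5, 3.4, 2.9]
finger_gap: 0.697
grip_force: 1.9
```

```bash
cat >> h.py <<'E'
def meas(o=0):
    """lip + rim edges in the top view: gradient maxima along scan lines given in rack frame, z=28"""
    c=arm.camera('top'); g=cv2.GaussianBlur(cv2.cvtColor(c["image"],cv2.COLOR_RGB2GRAY),(3,3),0).astype(np.float32)
    def scan(a,b):
        t=np.linspace(0,1,81); P=np.outer(1-t,a)+np.outer(t,b); W=np.c_[GAP+P[:,:1]*XR+P[:,1:]*YR,np.full(81,28.)]
        uv=proj(c,W).astype(np.float32); v=cv2.remap(g,uv[None,:,0],uv[None,:,1],cv2.INTER_LINEAR)[0]
        d=np.gradient(v); i=np.abs(d).argmax(); return P[i].round(1),round(float(d[i]),1)
    tcp=rk(arm.sense()["tcp_pos"])[0]; l=tcp[0]+14; print("tcp",tcp.round(1))
    for y in(-20,-10,0,10,20): print("lip",y,scan((l-10,y),(l+10,y)))
    for x in(10,25,40): print("lip sides",x,scan((l+x,45),(l+x,75)),scan((l+x,-45),(l+x,-75)))
    for x in(70,85,100,115,130): print("rim",x,scan((l+x,75),(l+x,97)),scan((l+x,-75),(l+x,-97)))
E
python3 - <<'E'
from h import *
goal(-64,1.0); meas()
E
```

```text
rack-frame tcp [[-216.8    0.4]]
t 11.35 tcp [555.8  89.3  20.5] F [1.5 3.4 2.9] dp [-143.4    1.9   52.6] rot [-0.13 -0.04 -0.46] tips 11.0 gap 0.7
tcp [-216.8    0.4]
lip -20 (array([-206.3,  -20. ]), 3.1)
lip -10 (array([-205.,  -10.]), 2.4)
lip 0 (array([-206.3,    0. ]), 2.5)
lip 10 (array([-205.8,   10. ]), 2.7)
lip 20 (array([-206.5,   20. ]), 3.4)
lip sides 10 (array([-192.8,   61.5]), 1.8) (array([-192.8,  -62.6]), 3.1)
lip sides 25 (array([-177.8,   75. ]), 1.3) (array([-177.8,  -63.4]), 3.3)
lip sides 40 (array([-162.8,   62.2]), -3.3) (array([-162.8,  -58.1]), -3.3)
rim 70 (array([-132.8,   93.7]), 3.8) (array([-132.8,  -90.1]), -3.0)
rim 85 (array([-117.8,   92.9]), 3.6) (array([-117.8,  -90.7]), -3.7)
rim 100 (array([-102.8,   77.2]), -3.8) (array([-102.8,  -92.6]), -3.6)
rim 115 (array([-87.8,  94.2]), 3.6) (array([-87.8, -78.3]), 2.4)
rim 130 (array([-72.8,  92.9]), 3.5) (array([-72.8, -97. ]), 3.6)
```

```bash
cat >> h.py <<'E'
def prof(x0,x1,y0,y1,z=28):
    """mean grey along y (1 mm), averaged over x0..x1 (rack frame)"""
    c=arm.camera('top'); g=cv2.cvtColor(c["image"],cv2.COLOR_RGB2GRAY).astype(np.float32)
    ys=np.arange(y0,y1+1); out=0; xs=np.arange(x0,x1,2.)
    for x in xs:
        W=np.c_[GAP+x*XR+ys[:,None]*YR,np.full(len(ys),float(z))]; uv=proj(c,W).astype(np.float32)
        out=out+cv2.remap(g,uv[None,:,0],uv[None,:,1],cv2.INTER_LINEAR)[0]
    print("x",x0,x1,"y",y0,"..",y1,(out/len(xs)).round().astype(int).tolist())
E
python3 - <<'E'
from h import *
l=-202.8
for a,b in((l+3,l+22),(l+22,l+40)): prof(a,b,50,72); prof(a,b,-72,-50)
for a,b in((l+72,l+100),(l+115,l+150),(l+165,l+195)): prof(a,b,72,98); prof(a,b,-98,-72)
E
```

```text
x -199.8 -180.8 y 50 .. 72 [151, 151, 152, 151, 150, 150, 150, 150, 151, 153, 156, 160, 165, 171, 176, 179, 180, 180, 180, 180, 180, 181, 182]
x -199.8 -180.8 y -72 .. -50 [177, 177, 177, 177, 176, 176, 176, 176, 176, 173, 166, 155, 139, 126, 125, 134, 146, 153, 156, 156, 155, 155, 154]
x -180.8 -162.8 y 50 .. 72 [152, 152, 152, 152, 153, 153, 154, 153, 153, 152, 150, 148, 142, 135, 131, 130, 129, 129, 128, 129, 129, 129, 130]
x -180.8 -162.8 y -72 .. -50 [118, 119, 121, 123, 124, 124, 123, 122, 122, 119, 115, 110, 109, 113, 125, 139, 150, 156, 157, 157, 156, 155, 154]
x -130.8 -102.80000000000001 y 72 .. 98 [145, 136, 123, 110, 101, 96, 90, 80, 72, 71, 84, 101, 117, 127, 130, 122, 109, 101, 100, 106, 119, 135, 153, 170, 181, 183, 183]
x -130.8 -102.80000000000001 y -98 .. -72 [110, 101, 96, 96, 98, 106, 117, 133, 149, 159, 157, 146, 126, 108, 105, 118, 130, 135, 133, 132, 136, 144, 151, 154, 154, 154, 154]
x -87.80000000000001 -52.80000000000001 y 72 .. 98 [99, 98, 96, 95, 93, 91, 83, 73, 66, 72, 84, 98, 112, 120, 119, 112, 104, 101, 102, 109, 121, 137, 154, 168, 176, 180, 180]
x -87.80000000000001 -52.80000000000001 y -98 .. -72 [103, 96, 94, 95, 101, 110, 121, 133, 142, 144, 136, 120, 103, 96, 101, 112, 118, 115, 103, 94, 90, 88, 89, 89, 89, 89, 89]
x -37.80000000000001 -7.800000000000011 y 72 .. 98 [121, 112, 101, 95, 92, 88, 80, 70, 67, 78, 95, 112, 126, 132, 125, 112, 102, 98, 97, 101, 112, 126, 144, 161, 174, 179, 180]
x -37.80000000000001 -7.800000000000011 y -98 .. -72 [97, 95, 94, 95, 98, 107, 119, 133, 144, 146, 133, 111, 100, 102, 115, 127, 130, 122, 111, 110, 117, 126, 131, 133, 132, 129, 123]
```

```bash
python3 - <<'E'
from h import *
for z in (14,28,40,70,150): prof(4,7,80,110,z); prof(4,7,-110,-80,z)
E
```

```text
x 4 7 y 80 .. 110 [69, 77, 90, 104, 117, 131, 124, 105, 85, 75, 65, 61, 60, 60, 60, 59, 59, 58, 57, 58, 58, 61, 66, 69, 75, 81, 87, 94, 103, 112, 121]
x 4 7 y -110 .. -80 [178, 177, 176, 177, 179, 180, 181, 181, 172, 162, 144, 116, 91, 78, 66, 61, 59, 57, 59, 61, 64, 66, 68, 71, 75, 84, 96, 110, 124, 137, 136]
x 4 7 y 80 .. 110 [112, 123, 133, 131, 109, 87, 79, 73, 70, 70, 71, 70, 68, 65, 63, 61, 59, 57, 55, 56, 57, 60, 62, 65, 72, 77, 85, 93, 102, 111, 123]
x 4 7 y -110 .. -80 [176, 177, 178, 179, 180, 181, 181, 173, 164, 145, 119, 95, 82, 70, 65, 62, 59, 58, 58, 60, 62, 64, 68, 72, 84, 97, 113, 131, 143, 134, 125]
x 4 7 y 80 .. 110 [134, 122, 105, 91, 84, 77, 76, 78, 78, 75, 73, 70, 67, 64, 61, 59, 59, 58, 57, 57, 56, 58, 60, 63, 70, 76, 85, 94, 101, 111, 119]
x 4 7 y -110 .. -80 [176, 177, 179, 181, 183, 185, 177, 166, 148, 122, 96, 85, 76, 71, 66, 62, 61, 60, 61, 62, 63, 64, 67, 81, 95, 109, 123, 129, 120, 112, 106]
x 4 7 y 80 .. 110 [98, 103, 107, 107, 106, 101, 96, 91, 90, 88, 91, 96, 99, 99, 101, 101, 99, 96, 92, 88, 79, 67, 65, 66, 70, 80, 88, 97, 106, 115, 127]
x 4 7 y -110 .. -80 [178, 180, 182, 183, 173, 162, 143, 119, 99, 94, 87, 81, 76, 71, 67, 64, 61, 58, 60, 61, 64, 70, 74, 79, 84, 87, 91, 97, 105, 114, 121]
x 4 7 y 80 .. 110 [162, 156, 149, 120, 93, 86, 82, 79, 74, 70, 68, 66, 64, 61, 60, 60, 60, 61, 62, 63, 63, 64, 65, 66, 67, 69, 69, 69, 72, 77, 80]
x 4 7 y -110 .. -80 [147, 119, 94, 91, 88, 85, 82, 83, 84, 82, 78, 75, 73, 71, 65, 58, 59, 60, 60, 61, 65, 71, 77, 92, 104, 109, 113, 109, 104, 106, 110]
```

Emit:
drive_tool(dp=[[-2.8,-0.2,1],[-5.6,-0.4,2],[-8.5,-0.6,3.1],[-11.3,-0.8,4.1],[-14.1,-1,5.1],[-16.9,-1.2,6.2],[-19.7,-1.4,7.2],[-22.6,-1.5,8.2]], rot=[[0,0,0],[0,0,0],[0,0,0],[0,0,0],[0,0,0],[0,0,0],[0,0,0],[0,0,0]], hand=[0.3,0.3,0.3,0.3,0.3,0.3,0.3,0.3])

```text
clock: 13.2
tcp_pos: [551.4, 65.8, 20.3]
eef_rot: [0.116, 0.735, 0.656, -0.129]
contact_force: [1.4, 5.0, 3.7]
finger_gap: 0.702
grip_force: 2.8
```

```bash
python3 - <<'E'
from h import *
goal(-64,0); l=rk(arm.sense()["tcp_pos"])[0,0]+14
prof(l+3,l+20,50,72); prof(l+3,l+20,-72,-50)
for a,b in((l+72,l+100),(l+115,l+150)): prof(a,b,78,96); prof(a,b,-96,-78)
E
```

```text
rack-frame tcp [[-192.9   -1.5]]
t 13.2 tcp [551.4  65.8  20.3] F [1.4 5.  3.7] dp [-121.     2.5   44.3] rot [-0.15 -0.03 -0.43] tips 11.0 gap 0.7
x -175.8755525475286 -158.8755525475286 y 50 .. 72 [151, 151, 152, 152, 152, 152, 152, 153, 152, 152, 152, 150, 149, 150, 149, 149, 150, 150, 150, 150, 150, 148, 146]
x -175.8755525475286 -158.8755525475286 y -72 .. -50 [146, 145, 145, 146, 146, 147, 146, 141, 135, 127, 118, 115, 124, 138, 150, 157, 159, 159, 158, 156, 155, 155, 155]
x -106.8755525475286 -78.8755525475286 y 78 .. 96 [65, 66, 79, 96, 113, 126, 133, 127, 114, 105, 101, 99, 99, 101, 108, 122, 139, 156, 173]
x -106.8755525475286 -78.8755525475286 y -96 .. -78 [95, 96, 98, 104, 111, 118, 122, 122, 116, 108, 109, 122, 138, 144, 139, 130, 121, 111, 108]
x -63.8755525475286 -28.8755525475286 y 78 .. 96 [62, 68, 80, 94, 106, 116, 116, 110, 104, 100, 98, 98, 101, 112, 127, 143, 162, 176, 181]
x -63.8755525475286 -28.8755525475286 y -96 .. -78 [96, 98, 104, 116, 128, 138, 142, 132, 111, 98, 101, 113, 123, 126, 121, 112, 102, 98, 99]
```

Now centred: the rim centre is at y ≈ +0.4, the push force is steady at 5 N and there is no post contact. I continue straight and ease the yaw back.

Emit:
drive_tool(dp=[[-3.8,0,1.4],[-7.5,0,2.7],[-11.3,0,4],[-15,0,5.3],[-18.8,0,6.6],[-22.6,0,8],[-26.3,0,9.3],[-30.1,0,10.6],[-33.8,0,12],[-37.6,0,13.4],[-41.4,0,14.8],[-45.1,0,16.1]], rot=[[0,0,0],[0,0,0],[0,0,-0.1],[-0.05,0,-0.1],[-0.05,0,-0.15],[-0.05,0,-0.2],[-0.1,0,-0.25],[-0.1,0,-0.3],[-0.1,0,-0.3],[-0.1,0,-0.3],[-0.1,0,-0.3],[-0.1,0,-0.3]], hand=[0.3,0.3,0.3,0.3,0.3,0.3,0.3,0.3,0.3,0.3,0.3,0.3])

```text
clock: 14.7
tcp_pos: [545.8, 17.3, 20.6]
eef_rot: [0.116, 0.733, 0.658, -0.129]
contact_force: [1.1, 2.5, -1.0]
finger_gap: 0.702
grip_force: 1.3
```

```bash
python3 - <<'E'
from h import *
goal(-64,0); l=rk(arm.sense()["tcp_pos"])[0,0]+14
prof(l+3,l+20,50,72); prof(l+3,l+20,-72,-50)
for a,b in((l+60,l+80),(l+80,l+100)): prof(a,b,78,96); prof(a,b,-96,-78)
E
```

```text
rack-frame tcp [[-144.1   -2. ]]
t 14.7 tcp [545.8  17.3  20.6] F [ 1.1  2.5 -1. ] dp [-75.1   2.3  28. ] rot [-0.07 -0.   -0.17] tips 11.0 gap 0.7
x -127.11073254702549 -110.11073254702549 y 50 .. 72 [133, 144, 153, 156, 156, 156, 155, 155, 157, 161, 167, 175, 181, 184, 185, 185, 185, 185, 185, 186, 183, 177, 168]
x -127.11073254702549 -110.11073254702549 y -72 .. -50 [181, 181, 181, 182, 179, 172, 161, 144, 122, 106, 104, 114, 127, 142, 154, 159, 160, 160, 160, 161, 160, 160, 159]
x -70.11073254702549 -50.11073254702549 y 78 .. 96 [65, 68, 77, 89, 101, 112, 115, 112, 106, 103, 101, 101, 106, 118, 136, 154, 173, 184, 187]
x -70.11073254702549 -50.11073254702549 y -96 .. -78 [96, 99, 108, 122, 138, 151, 156, 146, 123, 103, 97, 104, 111, 111, 106, 99, 93, 91, 90]
x -50.11073254702549 -30.110732547025492 y 78 .. 96 [63, 68, 81, 98, 114, 125, 128, 121, 110, 103, 100, 99, 103, 113, 126, 142, 160, 175, 182]
x -50.11073254702549 -30.110732547025492 y -96 .. -78 [95, 97, 103, 114, 127, 138, 145, 140, 122, 107, 108, 122, 135, 139, 132, 122, 109, 102, 102]
```

Emit:
drive_tool(dp=[[-3.8,0,1.4],[-7.5,0,2.7],[-11.3,0,4.1],[-15,0,5.5],[-18.8,0,6.8],[-22.6,0,8.2],[-26.3,0,9.6],[-30.1,0,10.9],[-33.8,0,12.3],[-37.6,0,13.7],[-41.4,0,15],[-45.1,0,16.4]], rot=[[0,0,0],[0,0,0],[0,0,0],[0,0,-0.05],[0,0,-0.1],[0,0,-0.1],[0,0,-0.1],[0,0,-0.1],[0,0,-0.1],[0,0,-0.1],[0,0,-0.1],[0,0,-0.1]], hand=[0.3,0.3,0.3,0.3,0.3,0.3,0.3,0.3,0.3,0.3,0.3,0.3])

```text
clock: 16.2
tcp_pos: [540.5, -30.4, 20.6]
eef_rot: [0.116, 0.732, 0.658, -0.129]
contact_force: [-0.3, 3.9, -0.2]
finger_gap: 0.7
grip_force: 1.8
```

```bash
python3 - <<'E'
from h import *
goal(-64,0)
t=arm.camera('top'); s=arm.camera('scene')
a=cv2.resize(t["image"][180:305,310:460],None,fx=4,fy=4,interpolation=cv2.INTER_CUBIC)
cv2.imwrite('pics/t7.png',a[:,:,::-1]); cv2.imwrite('pics/s7.png',s["image"][:,:,::-1])
E
```

```text
rack-frame tcp [[-96.1  -2.2]]
t 16.2 tcp [540.5 -30.4  20.6] F [-0.3  3.9 -0.2] dp [-29.9   2.3  11.6] rot [-0.08  0.   -0.07] tips 11.0 gap 0.7
```

Emit:
drive_tool(dp=[[-3.8,0,1.4],[-7.5,0,2.7],[-11.3,0,4.1],[-15,0,5.5],[-18.3,0,6.7],[-21.1,0,7.7],[-23.5,0,8.5],[-25.4,0,9.2],[-26.3,0,9.6],[-26.3,0,9.6],[-26.3,0,9.6]], rot=[[0,0,0],[0,0,0],[0,0,0],[0,0,0],[0,0,0],[0,0,0],[0,0,0],[0,0,0],[0,0,0],[0,0,0],[0,0,0]], hand=[0.3,0.3,0.3,0.3,0.3,0.3,0.3,0.3,0.3,0.3,0.3])

```text
clock: 17.4
tcp_pos: [537.6, -58.1, 20.7]
eef_rot: [0.116, 0.732, 0.658, -0.13]
contact_force: [1.0, 2.0, 0.9]
finger_gap: 0.703
grip_force: 1.2
```

```bash
python3 - <<'E'
from h import *
goal(-64,0)
t=arm.camera('top'); s=arm.camera('scene')
a=cv2.resize(t["image"][185:310,350:450],None,fx=4,fy=4,interpolation=cv2.INTER_CUBIC)
b=cv2.resize(s["image"][200:400,230:430],(400,400),interpolation=cv2.INTER_CUBIC)
v=np.zeros((500,800,3),np.uint8); v[:,:400]=a; v[:400,400:]=b
cv2.imwrite('pics/last.png',v[:,:,::-1])
E
```

```text
rack-frame tcp [[-68.2  -2.2]]
t 17.4 tcp [537.6 -58.1  20.7] F [1.  2.  0.9] dp [-3.8  2.2  2.1] rot [-0.08  0.02 -0.08] tips 11.0 gap 0.7
```

View pics/last.png

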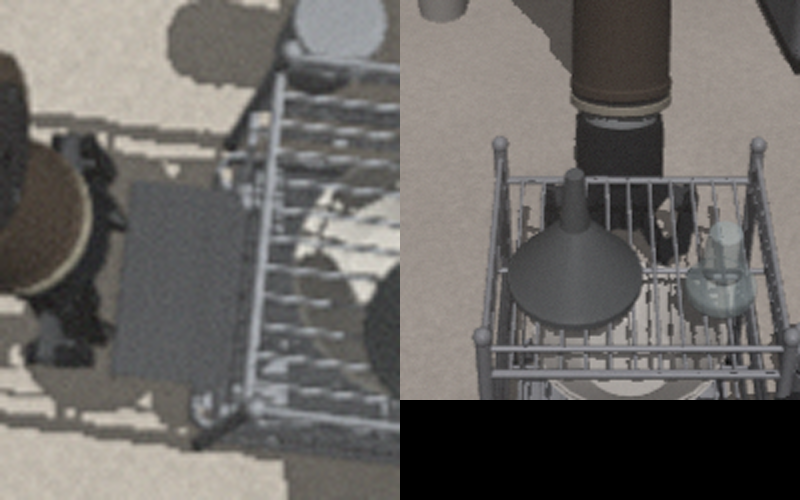

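The last view shows the tray between the posts with only the lip out. The lip corners are at (133,182) and (113,376), and the post feet end at (230,145) and (196,445). The hand is clear of the rack, and the funnel and stopper have not moved.

```bash
python3 - <<'E'
from h import *
c=arm.camera('top')
for n,a,z in(("lip",[(133,182),(113,376)],28),("feet",[(234,138),(202.6,440.5)],0),("knobs",[(290,46),(255,406)],252)):
    p=tc(c,a,z,(350,185)); d=p[1]-p[0]; print(n,p.round(1).tolist(),"mid",p.mean(0).round(1),"ang",np.degrees(np.arctan2(d[1],d[0])).round(1))
# lip outer edge profile along rack x
g=cv2.cvtColor(c["image"],cv2.COLOR_RGB2GRAY).astype(np.float32)
xs=np.arange(-66,-40.)
o=0
for y in range(-24,26,4):
    W=np.c_[GAP+xs[:,None]*XR+y*YR,np.full(len(xs),28.)]; uv=proj(c,W).astype(np.float32); o=o+cv2.remap(g,uv[None,:,0],uv[None,:,1],cv2.INTER_LINEAR)[0]
print((o/13).round().astype(int).tolist())
E
```

```text
lip [[-55.9, 56.3], [-55.0, -63.1]] mid [-55.5  -3.4] ang -89.6
feet [[5.3, 97.1], [5.3, -92.4]] mid [5.3 2.3] ang -90.0
knobs [[3.1, 95.5], [3.7, -94.4]] mid [3.4 0.6] ang -89.8
[96, 99, 101, 101, 99, 96, 93, 89, 86, 84, 84, 86, 88, 89, 89, 89, 88, 88, 88, 88, 88, 88, 88, 88, 89, 89]
```

```bash
python3 - <<'E'
from h import *
for a,b in((-50,-38),(-36,-20),(-18,-6)): prof(a,b,50,72); prof(a,b,-72,-50)
for a,b in((-3,3),(4,9)): prof(a,b,64,90); prof(a,b,-90,-64)
E
```

```text
x -50 -38 y 50 .. 72 [88, 88, 89, 88, 88, 87, 87, 89, 93, 96, 100, 103, 104, 104, 103, 103, 103, 104, 104, 104, 106, 107, 116]
x -50 -38 y -72 .. -50 [101, 100, 101, 100, 100, 100, 100, 100, 98, 97, 94, 93, 92, 91, 91, 92, 93, 93, 92, 91, 91, 91, 91]
x -36 -20 y 50 .. 72 [90, 91, 90, 89, 88, 89, 90, 91, 93, 95, 97, 101, 105, 109, 117, 124, 130, 135, 139, 134, 129, 120, 108]
x -36 -20 y -72 .. -50 [121, 116, 111, 106, 101, 100, 100, 101, 100, 98, 96, 93, 91, 91, 91, 91, 91, 92, 92, 92, 91, 91, 91]
x -18 -6 y 50 .. 72 [88, 88, 88, 88, 89, 89, 89, 90, 90, 91, 92, 93, 95, 97, 96, 95, 95, 97, 100, 101, 102, 104, 102]
x -18 -6 y -72 .. -50 [99, 99, 98, 97, 95, 93, 94, 94, 93, 92, 91, 89, 89, 90, 90, 91, 91, 91, 90, 89, 90, 90, 91]
x -3 3 y 64 .. 90 [148, 155, 161, 168, 172, 175, 173, 165, 153, 130, 107, 97, 93, 93, 106, 122, 136, 146, 149, 119, 85, 64, 55, 49, 52, 56, 61]
x -3 3 y -90 .. -64 [81, 83, 83, 86, 91, 101, 114, 129, 132, 132, 130, 127, 124, 131, 139, 144, 147, 150, 149, 148, 144, 138, 130, 116, 104, 98, 92]
x 4 9 y 64 .. 90 [97, 93, 91, 90, 89, 91, 92, 93, 93, 92, 88, 83, 75, 66, 66, 85, 104, 119, 133, 137, 120, 102, 94, 86, 80, 81, 82]
x 4 9 y -90 .. -64 [64, 65, 68, 72, 82, 91, 99, 106, 109, 100, 92, 91, 91, 92, 94, 96, 99, 103, 104, 102, 101, 101, 102, 100, 98, 95, 93]
```

Yaw is set by the two-finger contact and the tray is centred within about 1 mm. About 5 mm remains, so I do a final gentle push and check the TCP before backing off.

Emit:
drive_tool(dp=[[-1.2,0,0.4],[-2.4,0,0.9],[-3.5,0,1.3],[-4.3,0,1.6],[-4.7,0,1.7],[-4.7,0,1.7],[-4.7,0,1.7]], rot=[[0,0,0],[0,0,0],[0,0,0],[0,0,0],[0,0,0],[0,0,0],[0,0,0]], hand=[0.3,0.3,0.3,0.3,0.3,0.3,0.3])

```text
clock: 18.75
tcp_pos: [537.4, -62.4, 20.6]
eef_rot: [0.116, 0.732, 0.659, -0.129]
contact_force: [1.2, 4.1, 2.4]
finger_gap: 0.697
grip_force: 2.3
```

```bash
python3 - <<'E'
from h import *
goal(-64,0)
E
```

```text
rack-frame tcp [[-63.9  -2. ]]
t 18.75 tcp [537.4 -62.4  20.6] F [1.2 4.1 2.4] dp [0.3 2.  0.6] rot [-0.05 -0.03 -0.05] tips 11.0 gap 0.7
```

Emit:
drive_tool(dp=[[2,0,-0.7],[8,0,-3],[20,0,-7.5],[35,0,-13],[55,0,-20],[75,0,-27],[85,0,-31],[85,0,-31]], rot=[[0,0,0],[0,0,0],[0,0,0],[0,0,0],[0,0,0],[0,0,0],[0,0,0],[0,0,0]], hand=[0.3,0.3,0.3,0.3,0.3,0.3,0.3,0.3])

```text
clock: 19.55
tcp_pos: [547.1, 29.8, 20.3]
eef_rot: [0.116, 0.731, 0.66, -0.129]
contact_force: [-0.6, 0.7, 0.2]
finger_gap: 0.705
grip_force: 0.0
```

```bash
python3 - <<'E'
from h import *
goal(-64,0)
def xprof(cam,x0,x1,y0,y1,z=28):
    c=arm.camera(cam); g=cv2.cvtColor(c["image"],cv2.COLOR_RGB2GRAY).astype(np.float32); xs=np.arange(x0,x1+1.); o=0; ys=np.arange(y0,y1,3.)
    for y in ys:
        uv=proj(c,np.c_[GAP+xs[:,None]*XR+y*YR,np.full(len(xs),float(z))]).astype(np.float32); o=o+cv2.remap(g,uv[None,:,0],uv[None,:,1],cv2.INTER_LINEAR)[0]
    print(cam,x0,"..",x1,"y",y0,y1,(o/len(ys)).round().astype(int).tolist())
for a,b in((-54,-30),(-30,0),(0,30),(30,54)): xprof("top",-66,-40,a,b)
for a,b in((-50,-20),(20,50)): xprof("scene",-66,-40,a,b)
for a,b in((-72,-66),(66,72)): xprof("top",-14,14,a,b)
E
```

```text
rack-frame tcp [[-156.7   -2. ]]
t 19.55 tcp [547.1  29.8  20.3] F [-0.6  0.7  0.2] dp [-87.    1.7  32. ] rot [-0.   -0.03  0.15] tips 11.0 gap 0.7
top -66 .. -40 y -54 -30 [98, 98, 98, 98, 98, 98, 99, 99, 98, 97, 94, 90, 85, 84, 84, 87, 89, 90, 90, 89, 89, 88, 88, 88, 88, 89, 89]
top -66 .. -40 y -30 0 [100, 99, 99, 98, 98, 98, 98, 98, 97, 95, 92, 89, 86, 84, 84, 86, 88, 89, 89, 89, 89, 88, 88, 87, 87, 88, 88]
top -66 .. -40 y 0 30 [98, 99, 99, 99, 99, 99, 99, 99, 99, 98, 95, 91, 86, 83, 83, 84, 86, 87, 87, 87, 87, 87, 87, 87, 87, 88, 87]
top -66 .. -40 y 30 54 [100, 100, 99, 99, 99, 100, 100, 101, 101, 99, 96, 93, 89, 86, 85, 85, 86, 86, 86, 86, 86, 86, 86, 87, 87, 88, 87]
scene -66 .. -40 y -50 -20 [90, 90, 89, 89, 89, 90, 90, 90, 90, 89, 89, 89, 89, 89, 89, 89, 89, 89, 89, 89, 89, 89, 89, 89, 89, 89, 89]
scene -66 .. -40 y 20 50 [135, 139, 143, 144, 144, 143, 142, 141, 138, 134, 132, 130, 129, 125, 122, 121, 120, 120, 121, 121, 123, 124, 128, 133, 135, 135, 135]
top -14 .. 14 y -72 -66 [96, 98, 100, 101, 98, 95, 93, 90, 89, 91, 94, 106, 118, 130, 140, 147, 143, 139, 120, 100, 90, 90, 91, 97, 103, 106, 106, 106, 101]
top -14 .. 14 y 66 72 [102, 102, 103, 103, 101, 100, 99, 98, 96, 90, 83, 87, 94, 100, 105, 110, 105, 98, 95, 96, 96, 94, 92, 89, 87, 86, 84, 82, 82]
```

The pan's front rim centre reads +1 mm on both sides, so the front wall is about −0.5 mm from the post fronts. It is square, and the robot is clear of everything with near-zero force.

```bash
python3 -c "
from station import arm
print(arm.sign_off())"
```

```text
the job is handed in; nothing more can be done
None
```

The tray is in between the rack's front posts, with the pan's front wall measured about 0.5 mm from level with them, square, and only the lip sticking out. The pushes read about 5 N with no sign of touching the rack, the hand is clear, and I handed the job in at about 20 s of the 72 s.

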